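Square up a cane-rack corner

ROBOT

A 6-joint arm with a two-finger parallel gripper is mounted at the origin on the work surface. World frame = base frame: x ahead of the robot, y to its left, z up, the work surface at z = 0. Lengths are in m, angles in rad, forces in N, time in s.
With the tool pointing down it reaches from about 0.4 to 0.825 m from the base axis. Payload 7 kg.
Tool frame: the origin (TCP) lies on the centre line of the jaws, within the pads' length; the fingertips stand 22 mm ahead of it and the grasp point (between the pads) lies 3 mm ahead of it; z points along the fingers, x is the direction in which the jaws open and shut, and the axes are right-handed (so a half turn about z gives the same grasp; the last joint's range is limited). The gripper opens to 88 mm and grips with 3 to 60 N. Pads are 19 mm wide; open, the fingers measure 130 mm over their backs; the gripper's body (78 mm by 193 mm) begins 47 mm behind the grasp point.
Start: joints at [1.541, 0.359, 0.012, 0, -1.224, -0.288], TCP at [0.211, 0.641, 0.249] pointing down, gripper open.
Joint ranges: [-3.07, 3.07], [-1.43, 2.12], [-1.02, 1.25], [-3.03, 1.67], [-3.05, -0], [-3.03, 3.03]. Speed limits (rad/s): [2.39, 2.39, 3.01, 3.14, 3.14, 3.14].

INTERFACE

Orientations are given as a unit quaternion [w, x, y, z].
In Python, from rig import * gives the robot as it stands. The module is installed in compiled form; this text tells all that it offers.
- The arm moves only by the shell command python3 -m handwheel 'ROWS' [FORCE]. ROWS is JSON, a list of rows, each a list of 7 numbers: the opening, from 0 (shut) to 1 (fully open), then the shift along the world's x, y, z in m, then the turn, a rotation vector about the world's x, y, z in degrees. A call has 1 to 8 rows; each row is the pose to reach, as a shift and turn from the pose commanded when the call began; what a row does not reach only later rows make up. A row lasts 1/10 s, in which the tool goes at most 50 mm and 8.59 degrees, less where a joint would pass 70% of its speed; a pose out of reach is approached as far as the arm can. A call with a gripper value outside its range is refused whole. The fingers move at their own pace and stop on an object; FORCE is the grip in N (left out, the last holds). Time passes only in rows, so rows that repeat a pose let the fingers close. It gives the time, the measured TCP pose, the force and the opening at its end, in the units of the state.
- state(): the state, without advancing time (a new reading comes with each control period).
- grab_frame(name): name is "side" or "top"; returns the picture (384x512x3 uint8, blue, green, red); there is no depth.
- calibration(name): a dict with "fx", "fy", "cx", "cy" (pixels), "k1" (the pictures are not rectified: a ray, as slopes to the right and down, at radius r is drawn at 1 + k1 r^2 times it, then the intrinsics apply), "R" (3x3) and "t" (3): a world point X has camera coordinates R X + t. Camera axes: x right, y down, z forward; pixel columns grow to the right and rows downward; lengths in m; the calibration is good to about 2 mm. A picture is of the moment at which its call begins. calibration takes no time and is no camera call.
- close_job(): hands the job in, once; it reports no verdict.
The state is a dict: "time": time; "q": joint angles; "qvel": joint speeds; "joint_torque": joint torques, N m; "tool_pos": TCP position; "orientation": TCP orientation; "force": force on the tool from outside, world axes, zero at the start; "ft_torque": the same for the moment, N m; "finger_gap": finger opening in m.
Only numpy, scipy, OpenCV 4.12 (cv2) and the standard library are available. Lean on these libraries where they do the work, as an engineer would, in place of code of your own. Each camera call takes 0.05 s, during which the arm holds its last target. There are 200 camera calls.

TASK

Pick up the carpenter's assembly square by its red grip, lay it flat inside the leaning rack corner and press it in, wooden stock against the plate and metal blade against the stud, until it swings the stud out square and both outer edges touch flush right into the corner. Finish while still gripping it and pressing it against both, holding the corner square; do not let go, and leave the other things on the bench alone.

Things in the scene. Friction and masses are not known exactly. Their poses are not given: they have to be found in the camera images.
- square_grip (a point): Centre of the loose square's red grip bar, 30 mm above the square's underside. Bar 60 mm long, 24 mm wide, from 12 to 48 mm above the underside, standing on the middle of a diagonal brace and running along it (direction x = -1, y = +1). Grip it from above across its width: fingers closing along x = +1, y = +1, the line to the heel, which is also the pressing direction. Axes as for the square.
- square_heel (a point): Outer corner (heel) of the square where stock and blade meet at right angles, on its underside, at x = -75, y = -75 mm from the grip in the square's axes. It belongs in the inner corner of the rack.
- corner (a point): Inner corner of the half-assembled rack corner on the bench, at bench height; fixed. +x runs along the plate's inner face, +y where the stud's inner face runs when square, z up; the square goes in with its x and y along these. The stud turns about a screw 17 mm behind this point (x = -17 mm), so its root hardly moves and stops the heel.
- plate: The plate: a fixed light-wood rail, 224 x 38 mm and 30 mm high, lying on the bench and backed by two dark blocks. Origin and axes as for the corner; its inner face is the plane y = 0, from x = -34 to 190 mm. Friction between the square and these faces is high (coefficient about 1), so pushing along one face alone can feel like touching the other.
- stud_tip (a point): Free end of the stud's inner face, 16 mm above the bench, 200 mm from the corner.
- square: Assembly square lying flat, 0.2 to 0.37 kg. Origin on the underside below the grip; +x along the dark wooden stock (160 x 30 mm, 18 thick), +y along the aluminium blade (30 wide, 6 thick, to 160 mm from the heel), z up. Flush underneath. Light-wood brace 12 mm thick joins the two arms. Edges to press: stock's outer side, the plane y = -75 mm; blade's outer side, x = -75 mm.
- stud: The stud, a white-painted wood piece 34 mm wide, 197 long, 32 high on the bench. Origin on its screw at bench height; +y along the stud away from the plate; inner face the plane x = +17 mm. Square when its y is along the corner's y; it starts leaning in over the square's place by 0.07 to 0.17 rad. Joint stiff with friction (0.25 N m, some 2 N at the blade's tip), no spring; stays where pushed.
- glue: Bystander: white glue bottle, 56 mm across, 150 mm high, behind the work. Origin under its centre.
- ferrule_cup: Bystander: steel cup, 64 mm across, 50 mm high, near the robot. Origin under its centre.
- wax_tin: Bystander: green tin, 62 mm across, 30 mm high. Origin under its centre.
- handle_a: Bystander: medium-brown cane handle on its side, 28 mm high, 125 mm long; origin at bench height below its middle.
- handle_b: Bystander: dark cane handle on its side, 28 mm high, 125 mm long; origin at bench height below its middle.
- mallet: Bystander: hammer lying at the left of the bench.
- driver: Bystander: green-handled screwdriver lying at the right of the bench.
There are look-alikes about, which are no part of the job. Leave any purple look-alike of the square alone.

How it is judged:
On the way:
1. the square has been picked up clear of the bench in the fingers (height (world z) of square_heel above 0.015 m and height (world z) of square_grip above 0.045 m and contact force between the fingers and square above 2 N), for 0.2 s.
At the end, for the whole second after the job is handed in: Stud within 0.03 rad of square; the square flat (0.06 rad, heel under 12 mm high), in line with the plate within 0.03 rad, heel within 4 mm of the corner each way, pressing over 1 N on plate and on stud, gripped with over 3 N, at rest (angle between the y axis of stud and the y axis of plate, either way round below 0.03 rad and angle between the x axis of square and the x axis of plate, either way round below 0.03 rad and angle between square's own z axis and vertical below 0.06 rad and x of square_heel in the frame of corner between -0.004 and 0.004 m and y of square_heel in the frame of corner between -0.004 and 0.004 m and height (world z) of square_heel below 0.012 m and contact force between square and plate above 1 N and contact force between square and stud above 1 N and contact force between the fingers and square above 3 N and linear speed of square below 0.01 m/s); the arm keeps its last pose, push and grip.
It fails at once if one of the other things on the bench is moved more than 20 mm (distance of any of glue, ferrule_cup, wax_tin, handle_a, handle_b, mallet, driver from where it was at the start of the episode above 0.02 m).
It also fails if it takes over 45 s, if anything falls off the work surface, if the arm or the gripper's body presses on something with over 40 N, if the wrist force passes 120 N, or if a joint passes its speed limit or range.

## Working session

There is one attempt and no reset: what is moved stays moved. The work goes in short steps, Python scripts to look and compute and a shell command to move; the robot and the scene stay as the last step left them, time stands still between calls to the robot, and variables do not carry over. Pictures are saved under pics/ and viewed, about 8 in all and at most 12, crops included, and the job is handed in when it is done.

```bash
mkdir -p pics; cat > h.py <<'E'
from rig import *
import numpy as np, cv2
def ray(n,u,v):
    c=calibration(n); K=np.array([[c["fx"],0,c["cx"]],[0,c["fy"],c["cy"]],[0,0,1.]])
    p=cv2.undistortPoints(np.array([[[u,v]]],float),K,np.array([c["k1"],0,0,0.]))[0,0]
    return pd(n,u,v)
def pd(n,u,v):
    c=calibration(n); d=np.array([(u-c["cx"])/c["fx"],(v-c["cy"])/c["fy"]]); p=d.copy()
    for _ in range(20): p=d/(1+c["k1"]*(p@p))
    R=np.array(c["R"]);t=np.array(c["t"])
    return -R.T@t, R.T@np.array([p[0],p[1],1])
def onz(n,u,v,z):
    o,d=pd(n,u,v); return o+d*(z-o[2])/d[2]
def proj(n,X):
    c=calibration(n); x=np.array(c["R"])@np.array(X)+np.array(c["t"]); s=x[:2]/x[2]; s=s*(1+c["k1"]*(s@s))
    return s[0]*c["fx"]+c["cx"], s[1]*c["fy"]+c["cy"]
E
sed -i '/^def ray/,/return pd/d' h.py
python3 - <<'E'
from h import *
for n in("top","side"):
    cv2.imwrite(f"pics/{n}0.png",grab_frame(n)); c=calibration(n); print(n,c["fx"],c["k1"],pd(n,256,192))
print(state())
E
```

```text
top 391.0535901843963 -0.05560801929452503 (array([ 0.43405092, -0.07135719,  1.36709976]), array([ 0.08113508, -0.00301143, -0.99672434]))
side 350.754794895712 -0.09124857634007749 (array([ 0.27368356, -0.93000287,  0.91137433]), array([ 0.23768995,  0.66985712, -0.70364557]))
{'time': 0.1, 'q': array([ 1.54109580e+00,  3.59315573e-01,  1.11863102e-02, -3.12398514e-04,
       -1.22412653e+00, -2.88101069e-01]), 'qvel': array([ 2.17876123e-05, -1.12798743e-03,  8.08026744e-04,  5.36472160e-04,
       -2.79111398e-03, -1.47996883e-03]), 'joint_torque': array([-1.42888988e-03, -5.84162307e+01,  2.93754190e+01,  7.01538742e+00,
        1.01566917e-02, -5.00689555e-05]), 'tool_pos': array([0.21081809, 0.64081465, 0.24773106]), 'orientation': array([-5.61582361e-04, -5.86267682e-01,  8.10117060e-01, -4.88574361e-04]), 'force': array([0.74170024, 0.06222248, 1.01914065]), 'ft_torque': array([-0.05800187, -0.04091128,  0.01694893]), 'finger_gap': 0.08769172166213794}
```

View pics/top0.png

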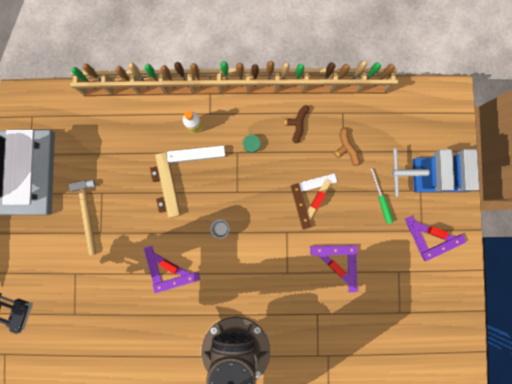

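View pics/side0.png

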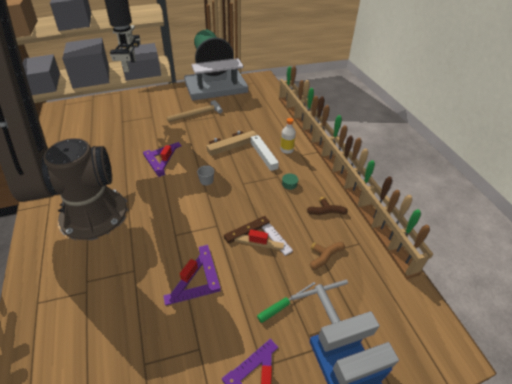

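The square with the dark stock and white blade lies at about (300-335, 178-227) in the top view, with its heel near (293,187). The rack corner is near (168,158), with the plate running down to (178,215) and the stud going right to (225,152). Next I'll measure from an enlarged crop.

```bash
python3 - <<'E'
from h import *
im=cv2.imread("pics/top0.png")
a=cv2.resize(im[135:235,140:245],None,fx=5,fy=5,interpolation=cv2.INTER_CUBIC)[:500,:525]
b=cv2.resize(im[165:235,283:338],None,fx=5,fy=5,interpolation=cv2.INTER_CUBIC)
b=cv2.copyMakeBorder(b,0,500-b.shape[0],0,0,cv2.BORDER_CONSTANT)
cv2.imwrite("pics/crop.png",np.hstack([a,b]))
E
```

```text
(no output)
```

View pics/crop.png

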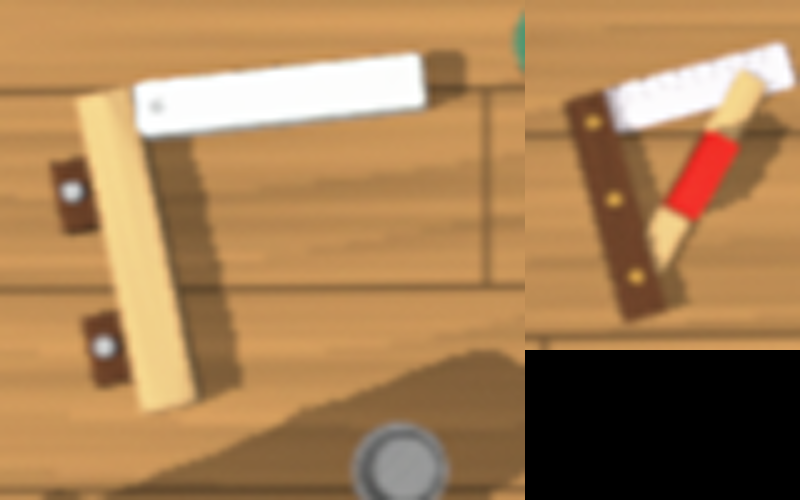

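```bash
cat > m.py <<'E'
from h import *
def edge(g,p,q,n=40,w=2.5,lo=.1,hi=.9):
    p=np.array(p,float);q=np.array(q,float);d=(q-p)/np.linalg.norm(q-p);nn=np.array([-d[1],d[0]])
    s=np.arange(-w,w+.01,.1);P=[]
    for a in np.linspace(lo,hi,n):
        X=p+a*(q-p)+s[:,None]*nn
        v=cv2.remap(g,X[:,0].astype(np.float32)[None],X[:,1].astype(np.float32)[None],cv2.INTER_CUBIC)[0].astype(float)
        v=np.convolve(v,np.ones(5)/5,'same'); gr=np.abs(np.gradient(v));gr[:4]=0;gr[-4:]=0
        P.append(X[gr.argmax()])
    P=np.array(P,np.float32);l=cv2.fitLine(P,cv2.DIST_HUBER,0,.01,.01).ravel()
    c=l[2:];d2=l[:2]; r=np.abs((P-c)@np.array([-d2[1],d2[0]])).mean()
    return c+d2*((p-c)@d2), c+d2*((q-c)@d2), r
def isect(a,b,c,d):
    t=np.linalg.solve(np.array([b-a,c-d]).T,c-a);return a+t[0]*(b-a)
E
python3 - <<'E'
from m import *
im=cv2.imread("pics/top0.png"); ch={k:im[:,:,i].astype(np.float32) for i,k in enumerate("bgr")}
L=lambda U,V:(140+(U+.5)/5-.5,135+(V+.5)/5-.5); Rr=lambda U,V:(283+(U-524.5)/5-.5,165+(V+.5)/5-.5)
S=dict(plate_in=(L(148,140),L(195,395),.03,'g'),plate_back=(L(80,100),L(141,408),.03,'b'),plate_end=(L(142,410),L(195,400),.03,'g'),stud_in=(L(140,137),L(425,107),.032,'b'),stud_out=(L(135,85),L(420,53),.032,'b'),stud_end=(L(420,53),L(425,107),.032,'b'),
stock_out=(Rr(567,102),Rr(627,320),0.0,'r'),stock_in=(Rr(607,88),Rr(664,305),.018,'r'),blade_out=(Rr(607,88),Rr(783,43),.006,'b'),blade_end=(Rr(783,43),Rr(795,87),.006,'b'),stock_end=(Rr(627,320),Rr(664,307),.018,'r'),heel_end=(Rr(567,102),Rr(605,90),.018,'r'))
W={}
for k,(p,q,z,c) in S.items():
    a,b,r=edge(ch[c],p,q); A=onz("top",*a,z)[:2];B=onz("top",*b,z)[:2];W[k]=(A,B)
    d=B-A; print(k,A.round(4),B.round(4),"ang",np.degrees(np.arctan2(d[1],d[0])).round(2),"len",np.linalg.norm(d).round(4),"res",r.round(2))
def I(a,b): return isect(*W[a],*W[b])
def dist(a,b):
    A,B=W[b];d=(B-A)/np.linalg.norm(B-A);m=sum(W[a])/2-A;return (d[0]*m[1]-d[1]*m[0]).round(4)
print("plate w",dist("plate_in","plate_back"),"stud w",dist("stud_in","stud_out"),"stock w",dist("stock_in","stock_out"))
print("plate end cor",I("plate_in","plate_end"),"stud tip",I("stud_in","stud_end"),"sqheel",I("stock_out","blade_out"),"blade tip",I("blade_out","blade_end"))
print("stock-end",I("stock_out","stock_end"))
for n in("top","side"):
    i=cv2.imread(f"pics/{n}0.png");h=cv2.cvtColor(i,cv2.COLOR_BGR2HSV)
    m=((h[...,0]<6)|(h[...,0]>174))&(h[...,1]>180)&(h[...,2]>150)
    N,l,s,c=cv2.connectedComponentsWithStats(m.astype(np.uint8))
    for j in range(1,N):
        if s[j,4]>15: print(n,s[j],c[j].round(1),onz(n,*c[j],.045)[:2].round(4))
E
```

```text
plate_in [0.6465 0.2292] [0.4708 0.1903] ang -167.51 len 0.1799 res 0.16
plate_back [0.6755 0.2751] [0.462  0.2283] ang -167.66 len 0.2186 res 0.21
plate_end [0.4593 0.226 ] [0.468  0.1902] ang -76.49 len 0.0369 res 0.11
stud_in [0.6497 0.2296] [0.6683 0.0321] ang -84.62 len 0.1984 res 0.2
stud_out [0.6878 0.2338] [0.7065 0.0356] ang -84.61 len 0.1991 res 0.11
stud_end [0.7063 0.0358] [0.6686 0.0306] ang -172.09 len 0.038 res 0.16
stock_out [ 0.5683 -0.1958] [ 0.4151 -0.2343] ang -165.89 len 0.1579 res 0.26
stock_in [ 0.5767 -0.2247] [ 0.427 -0.264] ang -165.3 len 0.1548 res 0.82
blade_out [ 0.5781 -0.2263] [ 0.61   -0.3506] ang -75.61 len 0.1283 res 0.15
blade_end [ 0.6092 -0.3519] [ 0.578  -0.3596] ang -166.08 len 0.0321 res 0.12
stock_end [ 0.4148 -0.2364] [ 0.4223 -0.2624] ang -73.9 len 0.027 res 0.15
heel_end [ 0.569  -0.1966] [ 0.5758 -0.2235] ang -75.93 len 0.0277 res 0.12
plate w 0.0388 stud w -0.0383 stock w 0.0309
plate end cor [0.4680711  0.18968039] stud tip [0.66846882 0.03054782] sqheel [ 0.5701677  -0.19529163] blade tip [ 0.61026974 -0.35159978]
stock-end [ 0.41428959 -0.23447649]
top [311 192  15  17 126] [318.  199.5] [ 0.5144 -0.2853]
top [428 227  20  11 134] [437.9 232.2] [ 0.3992 -0.6935]
top [159 260  18  14 123] [167.9 266.7] [0.2927 0.2221]
top [330 261  16  16 110] [337.1 268.4] [ 0.2828 -0.345 ]
side [161 146   9   8  38] [165.  149.5] [0.2912 0.2279]
side [249 230  18   8  90] [257.7 233.6] [ 0.514  -0.2832]
side [261 366  10  18 161] [265.8 374.6] [ 0.4011 -0.6888]
```

Corner is about (0.6537,0.2307), with plate x at -167.5° and stud lean 0.123 rad, within the stated range. The square's heel is at (0.570,-0.195), yaw -165.8° and grip (0.515,-0.286), and two views agree to 2 mm. Target grip is (0.5965,0.1413). Moving.

```bash
python3 -m handwheel '[[0.6,0.209,-0.341,-0.05,0,0,-8],[0.6,0.209,-0.341,-0.05,0,0,-12.5],[0.6,0.209,-0.341,-0.05,0,0,-12.5],[0.6,0.209,-0.341,-0.05,0,0,-12.5],[0.6,0.209,-0.341,-0.05,0,0,-12.5],[0.6,0.209,-0.341,-0.05,0,0,-12.5],[0.6,0.209,-0.341,-0.05,0,0,-12.5],[0.6,0.209,-0.341,-0.05,0,0,-12.5]]'
python3 -m handwheel '[[0.6,0.06,-0.35,0,0,0,0],[0.6,0.06,-0.35,0,0,0,0],[0.6,0.06,-0.35,0,0,0,0],[0.6,0.06,-0.35,0,0,0,0],[0.6,0.06,-0.35,0,0,0,0],[0.6,0.06,-0.35,0,0,0,0],[0.6,0.06,-0.35,0,0,0,0],[0.6,0.06,-0.35,0,0,0,0]]'
python3 -c "
from h import *
s=state();print(s['q'],s['tool_pos'],s['orientation'])"
```

```text
time: 0.9
tool_pos: [0.4188, 0.3008, 0.1987]
orientation: [0.0, -0.495, 0.869, 0.0]
force: [0.7, -0.2, 0.2]
finger_gap: 0.0525
time: 1.7
tool_pos: [0.478, -0.0516, 0.1986]
orientation: [-0.001, -0.492, 0.87, -0.0]
force: [0.1, 0.6, 0.6]
finger_gap: 0.0527
[ 3.03054650e-01  7.82191587e-02 -4.75980845e-01  3.23658756e-04
 -1.01772036e+00  7.26601931e-01] [ 0.47802994 -0.05158706  0.19859697] [-5.78394865e-04 -4.92459378e-01  8.70335238e-01 -1.64470369e-05]
```

```bash
python3 -m handwheel '[[0.6,0.037,-0.2345,-0.08,0,0,0],[0.6,0.037,-0.2345,-0.08,0,0,0],[0.6,0.037,-0.2345,-0.08,0,0,0],[0.6,0.037,-0.2345,-0.08,0,0,0],[0.6,0.037,-0.2345,-0.08,0,0,0],[0.6,0.037,-0.2345,-0.08,0,0,0],[0.6,0.037,-0.2345,-0.08,0,0,0]]'
python3 - <<'E'
from h import *
for n in("top","side"):
    i=grab_frame(n); cv2.imwrite(f"pics/{n}1.png",i)
a,b=cv2.imread("pics/top1.png")[150:250,260:360],cv2.imread("pics/side1.png")[180:280,210:310]
cv2.imwrite("pics/c1.png",cv2.resize(np.hstack([a,b]),None,fx=4,fy=4,interpolation=cv2.INTER_CUBIC))
E
```

```text
time: 2.4
tool_pos: [0.5145, -0.2825, 0.1175]
orientation: [-0.001, -0.494, 0.87, 0.001]
force: [-0.0, 0.7, -0.3]
finger_gap: 0.0527
```

View pics/c1.png

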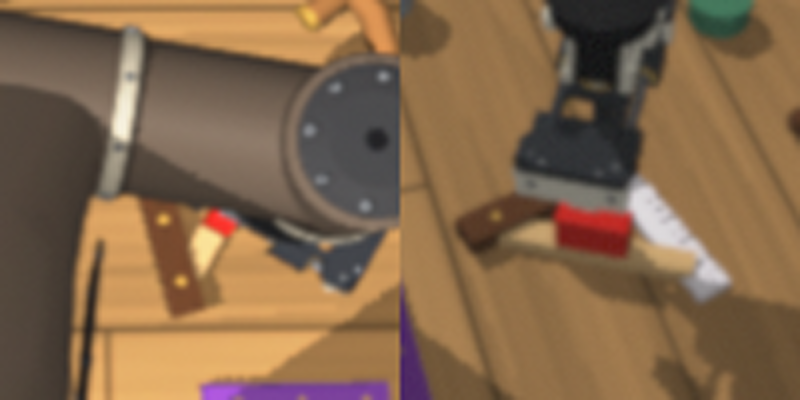

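In the side view the jaws stand over the red bar, centred at about (595,228) in the crop. Top view is mostly hidden by the arm. Descending and closing.

```bash
python3 -m handwheel '[[0.6,0,-0.001,-0.04,0,0,0],[0.6,0,-0.001,-0.06,0,0,0],[0.6,0,-0.001,-0.08,0,0,0],[0.6,0,-0.001,-0.08,0,0,0]]' 40
python3 -m handwheel '[[0.05,0,0,0,0,0,0],[0.05,0,0,0,0,0,0],[0.05,0,0,0,0,0,0],[0.05,0,0,0,0,0,0],[0.05,0,0,0,0,0,0],[0.05,0,0,0,0,0,0],[0.05,0,0,0,0,0,0]]' 40
```

```text
time: 2.9
tool_pos: [0.5142, -0.2808, 0.0374]
orientation: [-0.001, -0.495, 0.869, 0.001]
force: [-0.0, 0.1, 0.8]
finger_gap: 0.0523
time: 3.6
tool_pos: [0.5156, -0.2831, 0.04]
orientation: [0.0, -0.495, 0.869, -0.001]
force: [-0.9, -0.8, 7.6]
finger_gap: 0.0239
```

```bash
python3 -m handwheel '[[0.05,0,0,0.03,0,0,0],[0.05,0,0,0.06,0,0,0],[0.05,0,0,0.09,0,0,0],[0.05,0,0,0.09,0,0,0],[0.05,0,0,0.09,0,0,-1.8],[0.05,0,0,0.09,0,0,-1.8]]'
python3 -m handwheel '[[0.05,0,0.04,0,0,0,0],[0.05,0.045,0.34,0,0,0,0],[0.05,0.045,0.34,0,0,0,0],[0.05,0.045,0.34,0,0,0,0],[0.05,0.045,0.34,0,0,0,0],[0.05,0.045,0.34,0,0,0,0],[0.05,0.045,0.34,0,0,0,0],[0.05,0.045,0.34,0,0,0,0]]'
python3 -m handwheel '[[0.05,0,0.02,0,0,0,0],[0.05,0,0.02,0,0,0,0],[0.05,0,0.02,0,0,0,0]]'
python3 - <<'E'
from h import *
for n in("top","side"):
    i=grab_frame(n); cv2.imwrite(f"pics/{n}2.png",i)
print(state()['tool_pos'],state()['orientation'])
a,b=cv2.imread("pics/top2.png")[110:240,140:260],cv2.imread("pics/side2.png")[100:230,190:310]
cv2.imwrite("pics/c2.png",cv2.resize(np.hstack([a,b]),None,fx=3.3,fy=3.3,interpolation=cv2.INTER_CUBIC))
E
```

```text
time: 4.2
tool_pos: [0.5146, -0.2824, 0.1282]
orientation: [-0.0, -0.48, 0.877, 0.001]
force: [0.3, 0.4, -2.7]
finger_gap: 0.0237
time: 5.0
tool_pos: [0.5612, 0.0622, 0.1282]
orientation: [0.0, -0.483, 0.875, 0.0]
force: [-0.9, -0.4, -3.4]
finger_gap: 0.024
time: 5.3
tool_pos: [0.5597, 0.0772, 0.1281]
orientation: [-0.001, -0.481, 0.876, 0.0]
force: [-0.9, -0.1, -3.7]
finger_gap: 0.0238
[0.55991779 0.07655291 0.12840526] [-5.72049257e-04 -4.80800498e-01  8.76829828e-01  8.13098170e-05]
```

View pics/c2.png

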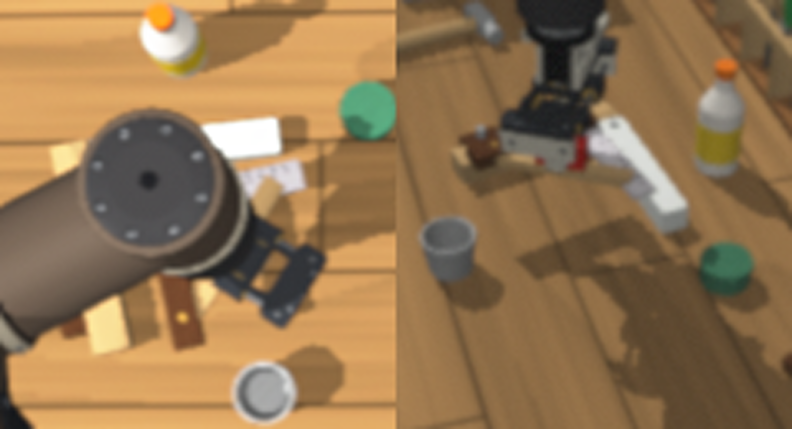

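The square is held level. Blade tip is at crop (298,160) and stock end at (172,348). I'll measure where it sits in the jaws.

```bash
python3 - <<'E'
from m import *
im=cv2.imread("pics/top2.png"); ch={k:im[:,:,i].astype(np.float32) for i,k in enumerate("bgr")}
L=lambda U,V:(140+(U+.5)/3.3-.5,110+(V+.5)/3.3-.5)
u=.1284-.0395
S=dict(stock_out=(L(160,278),L(172,345),u+.018,'r'),stock_in=(L(196,292),L(204,338),u+.018,'r'),blade_out=(L(246,172),L(296,161),u+.006,'b'),blade_end=(L(299,161),L(305,189),u+.006,'b'),stock_end=(L(172,348),L(205,343),u+.018,'r'))
W={}
th=np.radians(-167.5); Rm=np.array([[np.cos(th),-np.sin(th)],[np.sin(th),np.cos(th)]]); T=np.array([.5599,.0766])
for k,(p,q,z,c) in S.items():
    a,b,r=edge(ch[c],p,q,lo=.15,hi=.85,w=2); A=onz("top",*a,z)[:2];B=onz("top",*b,z)[:2];W[k]=(A,B); d=B-A
    print(k,A.round(4),B.round(4),np.degrees(np.arctan2(d[1],d[0])).round(1),r.round(2),"mid in tool-square frame mm",(1000*Rm.T@((A+B)/2-T)).round(1))
print(isect(*W["stock_out"],*W["blade_out"]))
# glue base (side view crop 712,172) 
print("glue",onz("side",190+(715-396)/3.3,100+165/3.3,0.0))
C=np.array([.6537,.2307]);print("target grip",C+Rm@[.075,.075])
E
```

```text
stock_out [0.5322 0.145 ] [0.4666 0.1319] -168.7 0.17 mid in tool-square frame mm [ 45.7 -73.5]
stock_in [0.5183 0.1084] [0.4731 0.1015] -171.3 0.25 mid in tool-square frame mm [ 56.6 -41.6]
blade_out [0.6405 0.062 ] [0.6522 0.0123] -76.8 0.16 mid in tool-square frame mm [-75.8  57.2]
blade_end [0.6493 0.0077] [0.6211 0.0017] -167.9 0.16 mid in tool-square frame mm [-57.9  86.5]
stock_end [0.4595 0.1313] [0.4674 0.0999] -75.9 0.16 mid in tool-square frame mm [ 85.7 -58.9]
[0.61699355 0.16191712]
glue [7.83805250e-01 1.40665215e-01 1.11022302e-16]
target grip [0.59671077 0.14124483]
```

The square sits in the jaws within about 1.5 mm of nominal, and the glue is well clear at x=0.78. Next I lower it at an offset of (+30,+8) mm from the corner.

```bash
python3 -m handwheel '[[0.05,0.009,0.025,0,0,0,0],[0.05,0.009,0.05,0,0,0,0],[0.05,0.009,0.05,-0.03,0,0,0],[0.05,0.009,0.05,-0.06,0,0,0],[0.05,0.009,0.05,-0.08,0,0,0],[0.05,0.009,0.05,-0.08,0,0,0],[0.05,0.009,0.05,-0.08,0,0,0]]'
python3 -m handwheel '[[0.05,0,0,-0.003,0,0,0],[0.05,0,0,-0.006,0,0,0],[0.05,0,0,-0.006,0,0,0],[0.05,0,0,-0.006,0,0,0]]'
```

```text
time: 6.1
tool_pos: [0.5696, 0.1266, 0.0491]
orientation: [-0.0, -0.481, 0.877, -0.0]
force: [0.8, 0.4, -3.0]
finger_gap: 0.0238
time: 6.5
tool_pos: [0.5695, 0.1274, 0.0434]
orientation: [0.0, -0.481, 0.877, 0.0]
force: [-0.7, -0.0, -3.3]
finger_gap: 0.0237
```

```bash
python3 -m handwheel '[[0.05,-0.001,0.005,-0.002,0,0,0],[0.05,0.004,0.006,-0.002,0,0,0],[0.05,0.009,0.007,-0.002,0,0,0],[0.05,0.014,0.008,-0.002,0,0,0],[0.05,0.019,0.009,-0.002,0,0,0],[0.05,0.024,0.0105,-0.002,0,0,0],[0.05,0.024,0.0105,-0.002,0,0,0],[0.05,0.024,0.0105,-0.002,0,0,0]]'
cat > s.py <<'E'
from h import *
s=state();th=np.radians(-167.5);c,n=np.cos(th),np.sin(th);R=np.array([[c,-n],[n,c]])
q=s['orientation'];print("off mm",(1e3*(R.T@(s['tool_pos'][:2]-[.6537,.2307])-[.075,.075])).round(1),"z",s['tool_pos'][2].round(4),"F corner",(R.T@s['force'][:2]).round(1),s['force'][2].round(1),"M",s['ft_torque'].round(2),"yaw",np.degrees(np.arctan2(2*q[1]*q[2]+2*q[0]*q[3],q[0]**2+q[1]**2-q[2]**2-q[3]**2)).round(2))
E
python3 s.py
```

```text
time: 7.3
tool_pos: [0.5939, 0.138, 0.041]
orientation: [0.001, -0.481, 0.877, -0.0]
force: [0.2, -0.3, -3.4]
finger_gap: 0.0242
off mm [3.4 2.5] z 0.041 F corner [-0.1  0.3] -3.4 M [-0.03  0.06  0.03] yaw -122.5
```

```bash
python3 -m handwheel '[[0.05,0.002,0.0005,0,0,0,0],[0.05,0.003,0.0007,0,0,0,0],[0.05,0.004,0.0009,0,0,0,0],[0.05,0.005,0.001,0,0,0,0],[0.05,0.005,0.001,0,0,0,0],[0.05,0.005,0.001,0,0,0,0]]'; python3 s.py
python3 -m handwheel '[[0.05,-0.0002,0.001,0,0,0,0],[0.05,-0.0004,0.002,0,0,0,0],[0.05,-0.0006,0.003,0,0,0,0],[0.05,-0.0008,0.004,0,0,0,0],[0.05,-0.0008,0.004,0,0,0,0]]'; python3 s.py
```

```text
time: 7.9
tool_pos: [0.5963, 0.1379, 0.0404]
orientation: [-0.002, -0.481, 0.877, 0.0]
force: [-7.7, -2.2, 0.2]
finger_gap: 0.024
off mm [1.1 3.2] z 0.0404 F corner [8.  0.5] 0.2 M [-0.66  2.55  0.51] yaw -122.48
time: 8.4
tool_pos: [0.5953, 0.1406, 0.0405]
orientation: [-0.003, -0.481, 0.877, -0.0]
force: [-6.6, -7.4, 1.0]
finger_gap: 0.0235
off mm [1.5 0.3] z 0.0405 F corner [8.  5.8] 1.0 M [-2.62  2.15  0.08] yaw -122.54
```

```bash
python3 -m handwheel '[[0.05,-0.0002,0.001,0,0,0,0],[0.05,-0.0004,0.002,0,0,0,0],[0.05,-0.0006,0.003,0,0,0,0],[0.05,-0.0006,0.003,0,0,0,0],[0.05,-0.0006,0.003,0,0,0,0]]'; python3 s.py
python3 - <<'E'
from h import *
for n in("top","side"):
    i=grab_frame(n); cv2.imwrite(f"pics/{n}3.png",i)
a,b=cv2.imread("pics/top3.png")[125:225,140:240],cv2.imread("pics/side3.png")[110:210,200:300]
cv2.imwrite("pics/c3.png",cv2.resize(np.hstack([a,b]),None,fx=4,fy=4,interpolation=cv2.INTER_CUBIC))
E
```

```text
time: 8.9
tool_pos: [0.5948, 0.143, 0.0405]
orientation: [-0.003, -0.481, 0.877, -0.001]
force: [-4.6, -11.0, 2.1]
finger_gap: 0.0239
off mm [ 1.5 -2.1] z 0.0405 F corner [6.8 9.7] 2.1 M [-3.73  1.62  0.12] yaw -122.53
```

View pics/c3.png

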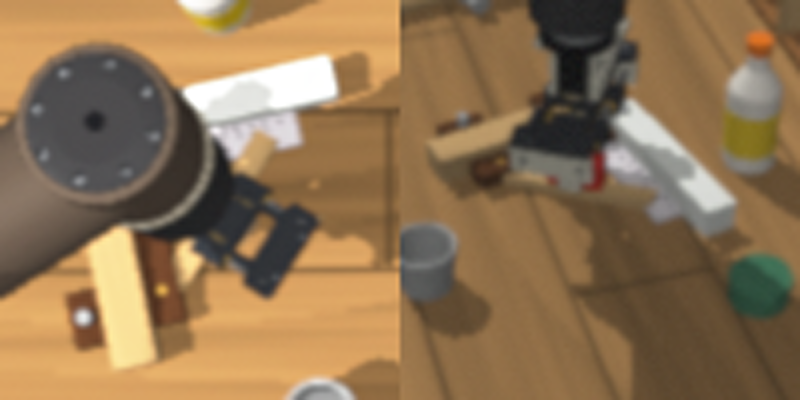

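The blade lies along the stud and the stock nearly along the plate, with a gap or side face between them at crop (145,290). Measuring stud angle and seat.

```bash
cat > e.py <<'E'
import sys
from m import *
im=cv2.imread(sys.argv[1]); ch={k:im[:,:,i].astype(np.float32) for i,k in enumerate("bgr")}
L=lambda U,V:(140+(U+.5)/4-.5,125+(V+.5)/4-.5)
z=.002
S=dict(plate_in=(L(133,245),L(156,352),.03,'g'),plate_end=(L(113,368),L(156,358),.03,'g'),stud_out=(L(190,90),L(330,57),.032,'b'),stud_end=(L(331,60),L(340,98),.032,'b'),
stock_in=(L(176,255),L(187,312),z+.018,'r'),stock_end=(L(161,326),L(186,320),z+.018,'r'),blade_end=(L(297,115),L(301,145),z+.006,'b'),)
th=np.radians(-167.5); Rm=np.array([[np.cos(th),-np.sin(th)],[np.sin(th),np.cos(th)]]); C=np.array([.6537,.2307])
for k,(p,q,zz,c) in S.items():
    a,b,r=edge(ch[c],p,q,lo=.15,hi=.85,w=2); A=onz("top",*a,zz)[:2];B=onz("top",*b,zz)[:2]; d=B-A
    print(k,"ang",np.degrees(np.arctan2(d[1],d[0])).round(1),r.round(2),"ends in corner mm",(1000*Rm.T@(A-C)).round(1),(1000*Rm.T@(B-C)).round(1))
E
python3 e.py pics/top3.png
```

```text
plate_in ang -168.3 0.19 ends in corner mm [89.7  1.5] [1.841e+02 1.000e-01]
plate_end ang -75.5 0.09 ends in corner mm [191.3 -37.9] [190.   -0.2]
stud_out ang -77.0 0.09 ends in corner mm [-35.  77.] [-36.1 201.7]
stud_end ang -168.3 0.12 ends in corner mm [-29.3 202. ] [  5.1 201.5]
stock_in ang -164.6 0.33 ends in corner mm [105.2  31.1] [155.6  33.7]
stock_end ang -75.3 0.1 ends in corner mm [164.2   8. ] [163.4  30.2]
blade_end ang -165.9 0.16 ends in corner mm [  6.5 160.3] [ 33.3 161.1]
```

Stud is near square, possibly 0.5° over. The square seems turned about +1° with the heel about 3 mm short in x. I'll turn -1° and press more along the plate.

```bash
python3 -m handwheel '[[0.05,0,0,0,0,0,-1],[0.05,0.001,0.0002,0,0,0,-1],[0.05,0.002,0.0004,0,0,0,-1],[0.05,0.003,0.0006,0,0,0,-1],[0.05,0.004,0.0009,0,0,0,-1],[0.05,0.004,0.0009,0,0,0,-1],[0.05,0.004,0.0009,0,0,0,-1]]'; python3 s.py
python3 - <<'E'
from h import *
for n in("top","side"):
    i=grab_frame(n); cv2.imwrite(f"pics/{n}4.png",i)
a,b=cv2.imread("pics/top4.png")[125:225,140:240],cv2.imread("pics/side4.png")[110:210,200:300]
cv2.imwrite("pics/c4.png",cv2.resize(a,None,fx=6,fy=6,interpolation=cv2.INTER_CUBIC))
E
python3 e.py pics/top4.png
```

```text
time: 9.7
tool_pos: [0.5953, 0.1428, 0.0403]
orientation: [-0.006, -0.473, 0.881, -0.0]
force: [-18.9, -10.4, 12.1]
finger_gap: 0.024
off mm [ 1.1 -1.8] z 0.0403 F corner [20.7  6. ] 12.1 M [-3.27  6.33  0.54] yaw -123.54
plate_in ang -168.3 0.22 ends in corner mm [89.7  1.4] [1.841e+02 1.000e-01]
plate_end ang -75.1 0.1 ends in corner mm [191.4 -37.9] [189.9  -0.2]
stud_out ang -77.0 0.1 ends in corner mm [-34.9  77. ] [-36.  201.7]
stud_end ang -168.3 0.12 ends in corner mm [-29.3 202. ] [  5.1 201.5]
stock_in ang -164.5 0.28 ends in corner mm [105.2  31.6] [155.5  34.2]
stock_end ang -75.4 0.07 ends in corner mm [164.3   8. ] [163.4  30.2]
blade_end ang -165.6 0.15 ends in corner mm [  6.5 160.2] [ 33.3 161.1]
```

View pics/c4.png

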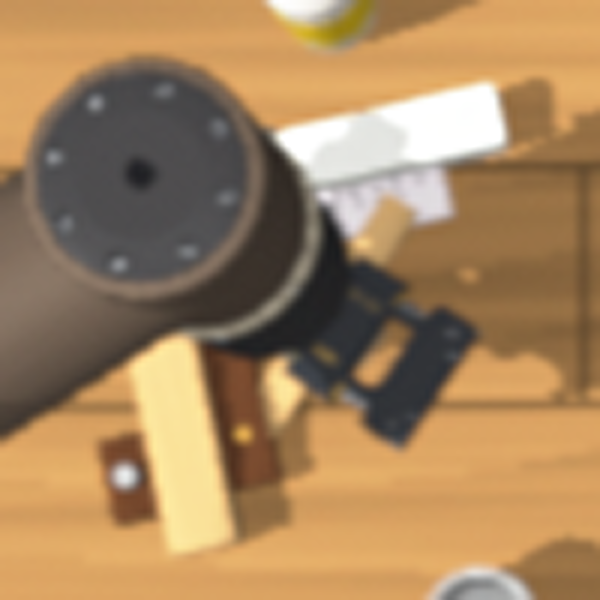

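Forces rose but nothing moved, so something is seated or jamming. I'll check profiles across the stud/blade and plate/stock boundaries.

```bash
python3 - <<'E'
from h import *
im=cv2.imread("pics/top4.png").astype(np.float32)
th=np.radians(-167.7); Rm=np.array([[np.cos(th),-np.sin(th)],[np.sin(th),np.cos(th)]]); C=np.array([.6537,.2307])
def samp(x,y,z):
    u,v=proj("top",[*(C+Rm@[x/1e3,y/1e3]),z]); return cv2.getRectSubPix(im,(1,1),(u,v))[0,0].astype(int)
def S(x,y,z):
    u,v=proj("top",[*(C+Rm@[x/1e3,y/1e3]),z]); return cv2.remap(im,np.float32([[u]]),np.float32([[v]]),cv2.INTER_LINEAR)[0,0].astype(int)
for y in(105,150,156,180,190):
    print("y",y,"x -12..:",[(x,*S(x,y,.008)[[0,2]]) for x in range(-10,42,2)])
for x in(110,130,150,175,182):
    print("x",x,"y:",[(y,*S(x,y,.020)[[0,2]]) for y in range(-12,42,2)])
E
```

```text
y 105 x -12..: [(-10, np.int64(225), np.int64(228)), (-8, np.int64(221), np.int64(224)), (-6, np.int64(206), np.int64(209)), (-4, np.int64(188), np.int64(192)), (-2, np.int64(172), np.int64(175)), (0, np.int64(169), np.int64(172)), (2, np.int64(179), np.int64(181)), (4, np.int64(189), np.int64(190)), (6, np.int64(196), np.int64(197)), (8, np.int64(203), np.int64(204)), (10, np.int64(209), np.int64(210)), (12, np.int64(211), np.int64(213)), (14, np.int64(214), np.int64(215)), (16, np.int64(218), np.int64(219)), (18, np.int64(222), np.int64(223)), (20, np.int64(222), np.int64(224)), (22, np.int64(218), np.int64(223)), (24, np.int64(209), np.int64(222)), (26, np.int64(192), np.int64(218)), (28, np.int64(172), np.int64(213)), (30, np.int64(151), np.int64(215)), (32, np.int64(134), np.int64(221)), (34, np.int64(134), np.int64(232)), (36, np.int64(133), np.int64(238)), (38, np.int64(122), np.int64(225)), (40, np.int64(111), np.int64(206))]
y 150 x -12..: [(-10, np.int64(255), np.int64(255)), (-8, np.int64(252), np.int64(252)), (-6, np.int64(247), np.int64(249)), (-4, np.int64(222), np.int6
[... 7679 characters left out ...]
3)), (2, np.int64(74), np.int64(142)), (4, np.int64(65), np.int64(133)), (6, np.int64(63), np.int64(134)), (8, np.int64(65), np.int64(141)), (10, np.int64(66), np.int64(143)), (12, np.int64(66), np.int64(144)), (14, np.int64(66), np.int64(144)), (16, np.int64(65), np.int64(143)), (18, np.int64(65), np.int64(143)), (20, np.int64(64), np.int64(142)), (22, np.int64(64), np.int64(142)), (24, np.int64(65), np.int64(142)), (26, np.int64(65), np.int64(141)), (28, np.int64(67), np.int64(146)), (30, np.int64(70), np.int64(153)), (32, np.int64(76), np.int64(169)), (34, np.int64(83), np.int64(184)), (36, np.int64(89), np.int64(199)), (38, np.int64(92), np.int64(206)), (40, np.int64(94), np.int64(209))]
```

Blade is flush on the stud, with no bench visible between them. As a precise check of the heel's x, compare the stock's brass rivet with its initial place on the square.

```bash
python3 - <<'E'
from m import *
def riv(f,u,v):
    i=cv2.imread(f).astype(float);u0,v0=int(round(u)),int(round(v));p=i[v0-3:v0+4,u0-3:u0+4,2]
    w=np.clip(p-140,0,None);yy,xx=np.mgrid[-3:4,-3:4];m=(np.hypot(xx,yy)<3.2);w=w*m
    return u0+(w*xx).sum()/w.sum(),v0+(w*yy).sum()/w.sum()
def fr(P,C,a):
    t=np.radians(a);R=np.array([[np.cos(t),-np.sin(t)],[np.sin(t),np.cos(t)]]);return (1e3*R.T@(P-C)).round(1)
H=np.array([.5702,-.1953]);C=np.array([.6537,.2307])
for U,V in((593,122),(614,200),(636,276)):
    p=riv("pics/top0.png",283+(U-524.5)/5-.5,165+(V+.5)/5-.5); print("init",p,fr(onz("top",*p,.018)[:2],H,-165.75))
p=riv("pics/top4.png",140+243/6,125+434/6);print("now",p,fr(onz("top",*p,.020)[:2],C,-167.6))
p=riv("pics/top3.png",140+162/4,125+290/4);print("pic3",p,fr(onz("top",*p,.020)[:2],C,-167.6))
print("screws of plate n/a")
E
```

```text
init (np.float64(296.1111111111111), np.float64(188.96618357487924)) [21.1 14.5]
init (np.float64(300.361216730038), np.float64(204.38403041825094)) [76.4 14.7]
init (np.float64(304.8327137546468), np.float64(219.84386617100373)) [131.8  15.6]
now (np.float64(180.17741935483872), np.float64(196.84677419354838)) [131.2  15.9]
pic3 (np.float64(180.0965147453083), np.float64(196.9946380697051)) [131.6  15.5]
screws of plate n/a
```

The rivet puts the heel within about 1 mm of the corner in both axes, with yaw under 0.01 rad. The plate force could still be stud friction, so I'll press more toward the plate.

```bash
python3 -m handwheel '[[0.05,-0.0002,0.001,0,0,0,0],[0.05,-0.0004,0.002,0,0,0,0],[0.05,-0.0006,0.003,0,0,0,0],[0.05,-0.0009,0.004,0,0,0,0],[0.05,-0.0009,0.004,0,0,0,0],[0.05,-0.0009,0.004,0,0,0,0]]'; python3 s.py
```

```text
time: 10.4
tool_pos: [0.5951, 0.1431, 0.0404]
orientation: [-0.007, -0.473, 0.881, -0.002]
force: [-9.7, -29.2, 11.0]
finger_gap: 0.0239
off mm [ 1.2 -2.2] z 0.0404 F corner [15.8 26.4] 11.0 M [-9.87  3.1   0.63] yaw -123.57
```

```bash
python3 -m handwheel '[[0.05,0.001,0.0002,0,0,0,0],[0.05,0.002,0.0004,0,0,0,0],[0.05,0.002,0.0004,0,0,0,0],[0.05,0.002,0.0004,0,0,0,0],[0.05,0.002,0.0004,0,0,0,0],[0.05,0.002,0.0004,0,0,0,0],[0.05,0.002,0.0004,0,0,0,0]]'; python3 s.py
python3 - <<'E'
from h import *
i=grab_frame("top"); cv2.imwrite("pics/top5.png",i); j=grab_frame("side"); cv2.imwrite("pics/side5.png",j)
cv2.imwrite("pics/c5.png",cv2.resize(np.hstack([i[110:225,140:240],j[100:215,200:300]]),None,fx=4,fy=4,interpolation=cv2.INTER_CUBIC))
E
python3 e.py pics/top5.png | grep -E "stud|stock_end|blade"
```

```text
time: 11.1
tool_pos: [0.5951, 0.1431, 0.0402]
orientation: [-0.009, -0.472, 0.881, -0.001]
force: [-16.7, -27.2, 16.3]
finger_gap: 0.0238
off mm [ 1.1 -2.1] z 0.0402 F corner [22.2 23. ] 16.3 M [-9.45  5.68  0.54] yaw -123.61
stud_out ang -77.0 0.1 ends in corner mm [-35.  77.] [-36.  201.7]
stud_end ang -168.3 0.12 ends in corner mm [-29.3 202. ] [  5.1 201.5]
stock_end ang -74.9 0.08 ends in corner mm [164.4   8.1] [163.4  30.2]
blade_end ang -164.9 0.16 ends in corner mm [  6.5 160.1] [ 33.2 161.3]
```

View pics/c5.png

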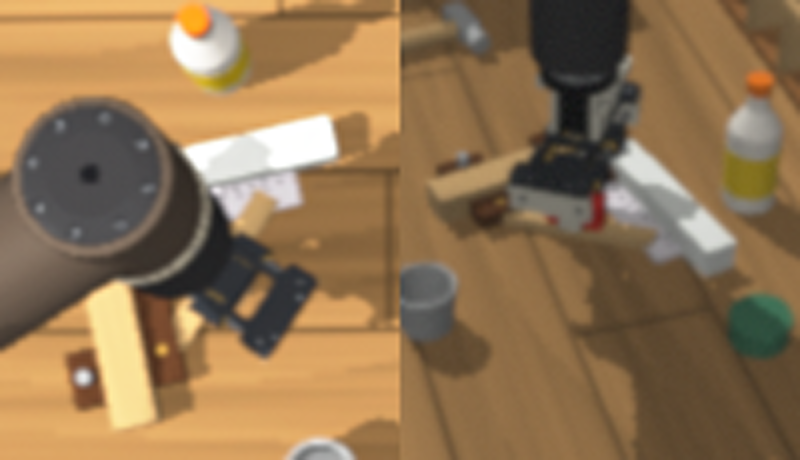

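The blade lies on the stud and the stock on the plate. Both forces are steady at 22–23 N and nothing moved between the last two readings. Handing in.

```bash
python3 -c "
from rig import *
close_job();s=state();print(s['time'],s['tool_pos'],s['force'],s['finger_gap'])"
```

```text
the job is handed in; nothing more can be done
the job is handed in; nothing more can be done
```

I picked up the square by its red grip, laid it flat in the rack corner, and pressed it in until it swung the stud out. I handed the job in still gripping and pressing, at about 11 s on the robot's clock. No verdict is reported, so success is not confirmed.

Last checks before handing in:
- **Pressing:** about 22 N along the plate (against the stud) and 23 N towards the plate. Both stops held firm when I pushed harder on each in turn.
- **Grip:** set to 40 N, with the jaws 23.8 mm apart on the 24 mm bar.
- **Tilt:** the tool leaned about 0.018 rad. I took the square's own tilt to be similar; I did not measure it.
- **Stud:** 0.01 to 0.02 rad past square in the top camera; the limit is 0.03.
- **Heel:** about 1 mm from the corner each way, judged by a rivet on the stock two pushes before the end. The square barely moved after that.
- **Bystanders:** none was touched on purpose. The glue, cup and tin looked unmoved in the last views, but I did not measure them.

**Disagreements:** The stock's end edge put the heel 3 to 4 mm off along the plate, near the 4 mm limit. Short edges on the stock and blade hinted at 1.5 to 2.5° of yaw, with the limit at about 1.7°. I trusted the rivet, the blade lying flush on the stud and the firm stops over these short, blurred edges.

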